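# Open the stuck polish jar at the carver's bench

## Task

The black cap of the polish jar in the wooden block is stuck fast with dried polish. Break it loose with a firm anticlockwise twist, spin it on until it meets its stop, lift it straight off and set it down upright in the shallow wooden tray. The jar's neck is brittle: do not force the cap hard past its stop, sideways or upwards, and leave the other things on the bench alone.

Things in the scene. Friction and masses are not known exactly. Their poses are not given: they have to be found in the camera images.
- jar: white stoneware jar, 78 mm across, standing in a square wooden block (120 x 120 mm, 52 mm high) fixed to the bench, so it cannot move or turn. Origin on its axis at bench height, z up. Its shoulder slopes in from 78 mm across at 78 mm height to 54 mm across at 91 mm; from there a 30 mm wide neck rises to 116 mm inside the cap
- jar_neck (a point): centre of the neck's top face, on the jar's axis, 116 mm above the bench, hidden by the cap. Two lugs on the neck hold the cap down. The neck is brittle: it must not be loaded with more than about 60 N. That is a twist of 1.1 N m against the stop, which only 0.06 rad too far can give; or a hard push sideways, or a pull up before the cap is free
- cap: black plastic cap with 12 flat sides, 51 mm across flats, 36 mm high, about 70 g, hollow below; a flat faces its own x axis and every 30 degrees from it. Origin at the centre of its underside, z up along its axis. On the jar the underside is 94 mm above the bench, 3 mm above the shoulder; it fits the neck with 1.5 mm play all round and up and down. Its x axis starts along the jar's
- cap_grip (a point): on the cap's axis, 22 mm above its underside. The cap turns only anticlockwise seen from above. 0.5 to 0.8 N m breaks it loose, within 0.45 rad of turning; then it spins easily (under 0.25 N m). At 1.05 to 2.25 rad (differs each time, unseen) it meets a hard stop, felt as rising torque. At the stop and for 0.1 rad before it, it lifts straight off; earlier the lugs hold it down
- tray: shallow plywood tray fixed to the bench, 200 mm along its x, 170 mm along its y, walls 7 mm thick and 18 mm high, floor 7 mm thick. Origin at bench height under its centre, z up
- mallet: wooden carver's mallet lying on the bench, head 75 x 115 x 70 mm, handle 190 mm along -x from the head; origin under the head. Leave alone
- gouge: carving gouge lying on the bench, wooden handle 26 mm thick, steel blade along +x to 190 mm; origin under the handle's middle. Leave alone
- wax_tin: round aluminium tin, 80 mm across, 35 mm high; origin under its centre. Leave alone
Not all that is in view belongs to the job. Several things have the shape of the cap; the one meant has the colours described above. What is shaped like the jar but yellow is not meant.

How it is judged:
On the way, in this order (a step that is already met when the one before it is completed fails the run):
1. the cap is broken loose: turned by more than 0.7 rad while still seated on the jar (angle between the x axis of cap and the x axis of jar, either way round above 0.7 rad and z of cap in the frame of jar below 0.099 m and horizontal distance between cap and jar below 0.006 m), for 0.1 s.
2. the cap is lifted clear above the neck, right way up (z of cap in the frame of jar above 0.12 m and angle between cap's own z axis and vertical below 0.35 rad), for 0.1 s.
At the end, for the whole second after the job is handed in: the cap stands upright (within 0.1 rad) on the tray's floor, wholly inside its walls, released and at rest (x of cap in the frame of tray between -0.07 and 0.07 m and y of cap in the frame of tray between -0.055 and 0.055 m and z of cap in the frame of tray below 0.012 m and angle between cap's own z axis and vertical below 0.1 rad and linear speed of cap below 0.02 m/s); the robot touches nothing.
It fails at once if the cap loads the jar's brittle neck with more than 60 N (contact force between cap and jar above 60 N).
It fails at once if the cap is let go in the air, more than 20 mm above the tray's floor, away from the jar (contact force between the fingers and cap below 0.01 N and z of cap in the frame of tray above 0.027 m and horizontal distance between cap and jar above 0.06 m).
It fails at once if the mallet is shifted by more than 20 mm (distance of mallet from where it was at the start of the episode above 0.02 m).
It fails at once if the gouge is shifted by more than 20 mm (distance of gouge from where it was at the start of the episode above 0.02 m).
It fails at once if the wax tin is shifted by more than 20 mm (distance of wax_tin from where it was at the start of the episode above 0.02 m).
It also fails if it takes over 72 s, if anything falls off the work surface, if the arm or the gripper's body presses on something with over 40 N, if the wrist force passes 120 N, or if a joint passes its speed limit or range.

## Robot

A 6-joint arm with a two-finger parallel gripper is mounted at the origin on the work surface. World frame = base frame: x ahead of the robot, y to its left, z up, the work surface at z = 0. Lengths are in m, angles in rad, forces in N, time in s.
With the tool pointing down it reaches from about 0.35 to 0.775 m from the base axis. Payload 5.5 kg.
Tool frame: the origin (TCP) lies at the very end of the fingers, on their centre line; the grasp point (between the pads) lies 19 mm behind it; x points along the fingers, y is the direction in which the jaws open and shut, and the axes are right-handed (so a half turn about x gives the same grasp; the last joint's range is limited). The gripper opens to 85 mm and grips with 20 to 120 N. Pads are 22 mm wide; open, the fingers measure 114 mm over their backs; the gripper's body (76 mm by 85 mm) begins 54 mm behind the grasp point. The pads swing forward as they close: fully open they stand 13 mm farther back than shut.
Start: joints at [1.108, 0.313, 0.046, 1.304, 0, 1.431], TCP at [0.182, 0.545, 0.231] pointing down, gripper open.
Joint ranges: [-2.76, 2.76], [-0.86, 1.69], [-1.03, 1.26], [-2.2, 2.34], [-1.47, 1.5], [-3.14, 3.14]. Speed limits (rad/s): [2.57, 2.57, 3.14, 3.14, 3.14, 3.14].

## Interface

Orientations are given as a unit quaternion [w, x, y, z].
In Python, from workcell import env gives the robot as it stands.
- The arm moves only by the tool drive_tool, never from a script. Its argument "plan" is a list that holds one entry, the list of rows, each a list of 7 numbers: the shift along the tool's x, y, z in cm, then the turn, a rotation vector about the tool's x, y, z in degrees, then the opening, from 0 (shut) to 1 (fully open). In form: [[[tx, ty, tz, wx, wy, wz, fingers], ...]]. A call has exactly 5 rows; each row shifts and turns the commanded pose from where the row before left it, along the tool's axes as they then stand; what a row does not reach is not made up. A row lasts 1/12 s, in which the tool goes at most 41.7 mm and 7.16 degrees, less where a joint would pass 70% of its speed; a pose out of reach is approached as far as the arm can. A call with a gripper value outside its range is refused whole. The fingers move at their own pace and stop on an object; "squeeze" is the grip in N (left out, the last holds). Time passes only in rows, so rows that do not move let the fingers close, or fill a call up. It gives the time, the measured TCP pose, the force and the opening at its end, in the units of the state.
- env.get_state(): the state, without advancing time (a new reading comes with each control period).
- env.read_camera(name): name is "scene" or "top" or "wrist"; returns the picture (400x640x3 uint8, red, green, blue); there is no depth.
- env.camera_model(name): a dict with "camera_matrix" (3x3 intrinsics, pixels), "k1" (the pictures are not rectified: a ray, as slopes to the right and down, at radius r is drawn at 1 + k1 r^2 times it, then the intrinsics apply), "camera_from_world" (4x4, takes a point from world to camera coordinates); the wrist camera has in their place "T_tool_cam" (4x4, takes a point from camera to tool coordinates, whose origin is the TCP and whose axes are the tool frame's). Camera axes: x right, y down, z forward; pixel columns grow to the right and rows downward; lengths in m; the calibration is good to about 2 mm. A picture is of the moment at which its call begins: read the wrist's pose just before it. camera_model takes no time and is no camera call.
- env.hand_in(): hands the job in, once; it reports no verdict.
The state is a dict: "clock": time; "joint_pos": joint angles; "qvel": joint speeds; "tau": joint torques, N m; "tcp_pos": TCP position; "orientation": TCP orientation; "wrist_force": force on the tool from outside, world axes, zero at the start; "ft_torque": the same for the moment, N m; "finger_gap": finger opening in m.
Only numpy, scipy, OpenCV 4.12 (cv2) and the standard library are available. Lean on these libraries where they do the work, as an engineer would, in place of code of your own. Each camera call takes 0.05 s, during which the arm holds its last target.

## Working session

There is one attempt and no reset: what is moved stays moved. The work goes in short steps, Python scripts to look and compute and a tool call to move; the robot and the scene stay as the last step left them, time stands still between calls to the robot, and variables do not carry over. Pictures are saved under pics/ and viewed, and the job is handed in when it is done.

Besides the shell and the picture viewer there is one more tool, called after "Call:" by a JSON object that holds its "name" and its "arguments". drive_tool: Moves the arm, as the interface text tells. Its arguments: {"type":"object","properties":{"plan":{"type":"array","items":{"type":"array","items":{"type":"array","items":{"type":"number"}}}},"squeeze":{"type":"number"}},"required":["plan"]}

```bash
mkdir -p pics
python3 - <<'E'
from workcell import env
import cv2,numpy as np
np.set_printoptions(precision=4,suppress=True)
s=env.get_state();print(s)
for n in ["scene","top","wrist"]:
    im=env.read_camera(n); cv2.imwrite(f"pics/{n}0.png",im[:,:,::-1]); print(n,env.camera_model(n))
print(env.get_state()["clock"])
E
```

```text
{'clock': 0.0, 'joint_pos': array([ 1.1084,  0.314 ,  0.045 ,  1.3036, -0.    ,  1.4312]), 'qvel': array([ 0.0024, -0.001 , -0.0008,  0.0005, -0.0023,  0.0033]), 'tau': array([  0.0016, -48.0624,  29.8531,   0.0191,   0.    ,   0.    ]), 'tcp_pos': array([0.1822, 0.5449, 0.2304]), 'orientation': array([ 0.6977,  0.113 ,  0.6981, -0.1142]), 'wrist_force': array([ 0.5714, -0.7477,  1.1348]), 'ft_torque': array([ 0.0112,  0.0003, -0.0274]), 'finger_gap': 0.08544691844560752}
scene {'camera_matrix': array([[399.4396,   0.    , 319.7664],
       [  0.    , 399.4396, 208.4966],
       [  0.    ,   0.    ,   1.    ]]), 'k1': -0.00038275453057161384, 'camera_from_world': array([[ 0.1099,  0.9937,  0.021 , -0.0532],
       [ 0.648 , -0.0556, -0.7596, -0.317 ],
       [-0.7536,  0.097 , -0.6501,  1.4304],
       [ 0.    ,  0.    ,  0.    ,  1.    ]])}
top {'camera_matrix': array([[399.6089,   0.    , 318.5142],
       [  0.    , 399.6089, 198.4642],
       [  0.    ,   0.    ,   1.    ]]), 'k1': -0.06209490847005124, 'camera_from_world': array([[ 0.0224, -0.9997, -0.0025, -0.0121],
       [-0.996 , -0.0221, -0.0871,  0.5992],
       [ 0.087 ,  0.0044, -0.9962,  1.0495],
       [ 0.    ,  0.    ,  0.    ,  1.    ]])}
wrist {'camera_matrix': array([[350.6069,   0.    , 318.2497],
       [  0.    , 350.6069, 200.643 ],
       [  0.    ,   0.    ,   1.    ]]), 'k1': -0.015047344216751128, 'T_tool_cam': array([[ 0.0001, -0.3138,  0.9495, -0.1426],
       [ 1.    ,  0.0003, -0.    , -0.0011],
       [-0.0003,  0.9495,  0.3138, -0.0803],
       [ 0.    ,  0.    ,  0.    ,  1.    ]])}
0.15
```

View pics/scene0.png

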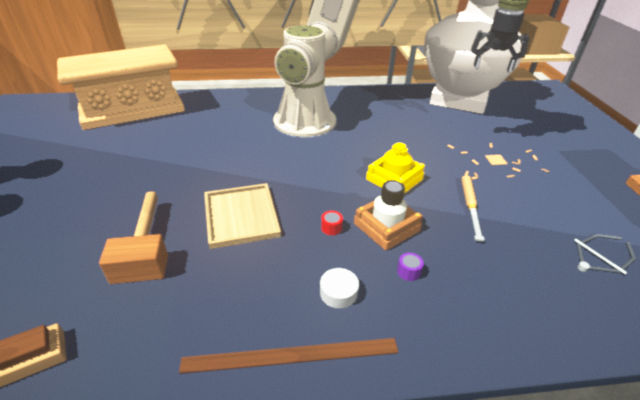

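View pics/top0.png

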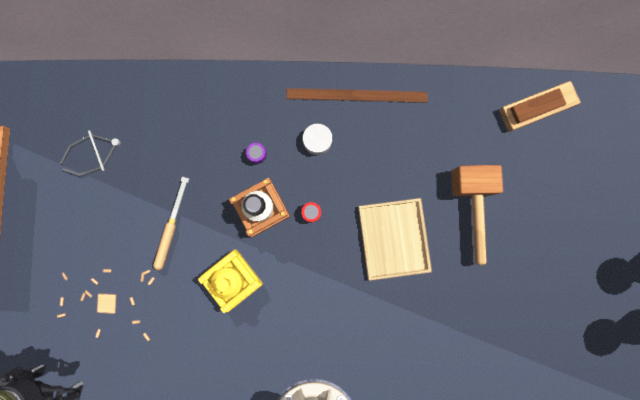

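View pics/wrist0.png

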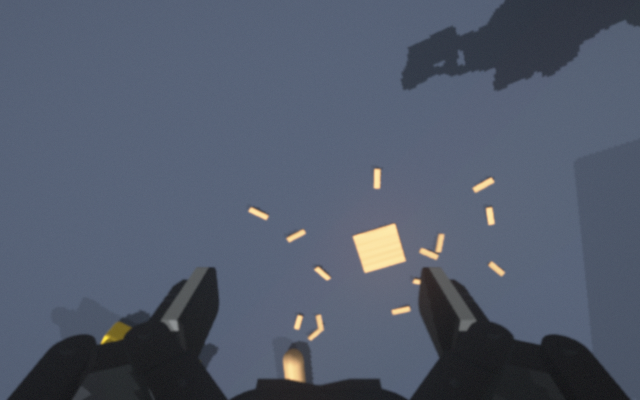

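The cap-shaped candidates are the black one on the white jar (scene 393,191; top 255,204), the red one (scene 332,222; top 311,212), the purple one (scene 410,266; top 256,152), and the yellow lookalike jar (scene 397,165; top 229,280). Only the black one on the white jar in the wooden block fits the description. I'll confirm that in an enlarged crop.

Run:
```python
import cv2,numpy as np
t=cv2.imread("pics/top0.png");s=cv2.imread("pics/scene0.png")
a=cv2.resize(t[165:245,215:305],None,fx=6,fy=6,interpolation=cv2.INTER_CUBIC)
cv2.imwrite("pics/ct.png",a)
a=cv2.resize(s[160:250,345:435],None,fx=6,fy=6,interpolation=cv2.INTER_CUBIC)
cv2.imwrite("pics/cs.png",a)
```

```text
(no output)
```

View pics/ct.png

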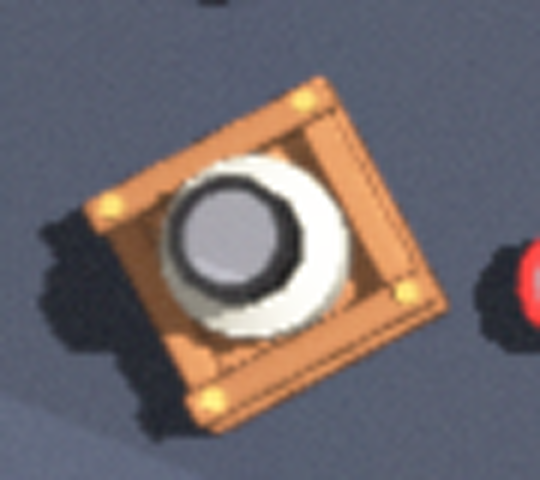

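View pics/cs.png

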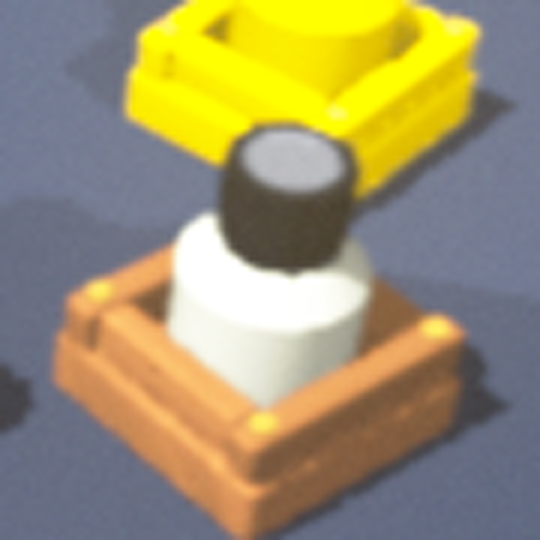

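The crop confirms it: the black 12-sided cap with a grey top disc sits on the white jar in the wooden block. In the top view the disc centre is at crop (230,237). The block's top corners are at crop (325,76), (86,211), (210,432) and (448,305).

```bash
cat > h.py <<'E'
import numpy as np,cv2
from scipy.spatial.transform import Rotation as R
from scipy.optimize import least_squares
from workcell import env
np.set_printoptions(precision=4,suppress=True)
def tool():
    s=env.get_state(); w,x,y,z=s["orientation"]
    T=np.eye(4);T[:3,:3]=R.from_quat([x,y,z,w]).as_matrix();T[:3,3]=s["tcp_pos"];return T,s
def cfw(n,T=None):
    m=env.camera_model(n)
    return m["camera_matrix"],m["k1"],(np.linalg.inv(T@m["T_tool_cam"]) if n=="wrist" else m["camera_from_world"])
def proj(n,P,T=None):
    K,k,C=cfw(n,T);P=np.atleast_2d(P)
    c=P@C[:3,:3].T+C[:3,3];u=c[:,:2]/c[:,2:];u=u*(1+k*(u**2).sum(1,keepdims=True))
    return u@K[:2,:2].T+K[:2,2]
def unproj(n,px,z,T=None):
    K,k,C=cfw(n,T)
    u=cv2.undistortPoints(np.array(px,float).reshape(-1,1,2),K,np.array([k,0,0,0,0.]),).reshape(-1,2)
    d=np.c_[u,np.ones(len(u))]@C[:3,:3];o=-C[:3,:3].T@C[:3,3]
    return o+d*((z-o[2])/d[:,2])[:,None]
def sh(n,name,box=None,f=1):
    im=env.read_camera(n)[:,:,::-1]
    if box: im=im[box[1]:box[3],box[0]:box[2]]
    cv2.imwrite(f"pics/{name}.png",cv2.resize(im,None,fx=f,fy=f,interpolation=cv2.INTER_CUBIC))
E
python3 - <<'E'
from h import *
c=np.array([[325,76],[86,211],[210,432],[448,305]])/6+[215,165]-0.42
P=unproj("top",c,0.052);print(P,P.mean(0))
d=np.diff(np.r_[P,P[:1]],axis=0);print(np.linalg.norm(d,axis=1),np.degrees(np.arctan2(d[:,1],d[:,0])))
print("cap top",unproj("top",np.array([[230,237]])/6+[215,165]-.42,0.130))
print("cap scene",unproj("scene",np.array([[296,158]])/6+[345,160]-.42,0.130))
c=np.array([[264,410],[100,287],[436,325]])/6+[345,160]
print("scene brass", unproj("scene",c,0.052))
t=unproj("top",[[359,205],[422,199],[431,271],[370,279]],0.018);print(t,t.mean(0))
t=unproj("scene",[[205,187],[268,184],[280,235],[211,244]],0.018);print(t,t.mean(0))
T,s=tool();print(T)
E
```

```text
[[0.6505 0.1339 0.052 ]
 [0.5885 0.2372 0.052 ]
 [0.4932 0.179  0.052 ]
 [0.5509 0.0768 0.052 ]] [0.5707 0.1567 0.052 ]
[0.1204 0.1117 0.1173 0.1148] [ 120.9741 -148.5707  -60.553    29.8402]
cap top [[0.573  0.1601 0.13  ]]
cap scene [[0.5743 0.1608 0.13  ]]
scene brass [[0.634  0.145  0.052 ]
 [0.5557 0.0952 0.052 ]
 [0.5909 0.2272 0.052 ]]
[[ 0.5847 -0.1087  0.018 ]
 [ 0.6049 -0.2803  0.018 ]
 [ 0.4112 -0.3052  0.018 ]
 [ 0.387  -0.1411  0.018 ]] [ 0.497  -0.2088  0.018 ]
[[ 0.3932 -0.3063  0.018 ]
 [ 0.3937 -0.135   0.018 ]
 [ 0.5988 -0.1089  0.018 ]
 [ 0.6146 -0.2695  0.018 ]] [ 0.5001 -0.2049  0.018 ]
[[-0.0006  0.3172  0.9484  0.1822]
 [-0.0012  0.9484 -0.3172  0.545 ]
 [-1.     -0.0014 -0.0002  0.2306]
 [ 0.      0.      0.      1.    ]]
```

Call:
{"name": "drive_tool", "arguments": {"plan": [[[0,-1.62,3.28,2,0,0,1],[0,-1.62,3.28,0,0,0,1],[0,-1.62,3.28,0,0,0,1],[0,-1.62,3.28,0,0,0,1],[0,-1.62,3.28,0,0,0,1]]]}}

```text
clock: 0.57
tcp_pos: [0.3092, 0.4116, 0.231]
orientation: [0.696, 0.125, 0.696, -0.126]
wrist_force: [0.8, 0.4, 0.8]
finger_gap: 0.0855
```

Call:
{"name": "drive_tool", "arguments": {"plan": [[[0,-1.46,3.36,0,0,0,1],[0,-1.46,3.36,0,0,0,1],[0,-1.46,3.36,0,0,0,1],[0,-1.46,3.36,0,0,0,1],[0,-1.46,3.36,0,0,0,1]]]}}

```text
clock: 0.98
tcp_pos: [0.4413, 0.2842, 0.2312]
orientation: [0.696, 0.126, 0.696, -0.126]
wrist_force: [-0.2, -0.5, -0.1]
finger_gap: 0.0854
```

Call:
{"name": "drive_tool", "arguments": {"plan": [[[0,-1.46,3.36,0,0,0,1],[0,-1.46,3.36,0,0,0,1],[0,-1.46,3.36,0,0,0,1],[0,-1.46,3.36,0,0,0,1],[0,-1.46,3.36,7,0,0,1]]]}}

```text
clock: 1.4
tcp_pos: [0.5731, 0.157, 0.231]
orientation: [0.687, 0.168, 0.687, -0.168]
wrist_force: [0.3, 0.4, 0.1]
finger_gap: 0.0854
```

Run:
```python
from h import *
T,s=tool();np.save("T1.npy",T);print(T,s["wrist_force"],s["ft_torque"])
sh("wrist","w1")
T,s=tool();print(T)
```

```text
[[-0.0005  0.4625  0.8866  0.5731]
 [ 0.      0.8866 -0.4625  0.157 ]
 [-1.     -0.0002 -0.0005  0.231 ]
 [ 0.      0.      0.      1.    ]] [0.2997 0.3522 0.1246] [ 0.0411 -0.0052 -0.0176]
[[ 0.0032  0.4758  0.8795  0.5781]
 [-0.0029  0.8795 -0.4758  0.1523]
 [-1.     -0.001   0.0041  0.2303]
 [ 0.      0.      0.      1.    ]]
```

View pics/w1.png

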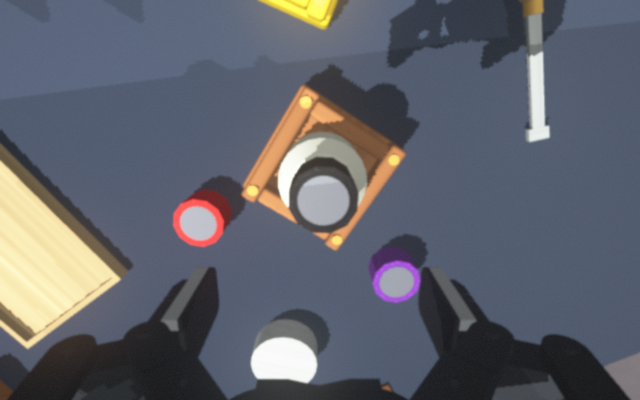

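The wrist view shows the cap's grey top at about (324,198), the block's four brass pins, the red cap at (200,222), the purple one at (396,280) and the wax tin at (284,350). I'll let the arm settle a little lower and measure again.

Call:
{"name": "drive_tool", "arguments": {"plan": [[[1.5,0,0,0,0,0,1],[1.0,0,0,0,0,0,1],[0,0,0,0,0,0,1],[0,0,0,0,0,0,1],[0,0,0,0,0,0,1]]]}}

```text
clock: 1.87
tcp_pos: [0.5717, 0.1592, 0.2066]
orientation: [0.687, 0.168, 0.687, -0.168]
wrist_force: [-0.4, -0.1, 0.2]
finger_gap: 0.0859
```

Run:
```python
from h import *
T,s=tool();np.save("T2.npy",T);print(T,s["wrist_force"],s["ft_torque"])
sh("wrist","w2")
sh("wrist","w2c",(230,60,430,260),3.5/1.2)
print(unproj("wrist",[[324,198]],.13,T))
```

```text
[[-0.0002  0.4605  0.8877  0.5717]
 [ 0.0001  0.8877 -0.4605  0.1592]
 [-1.     -0.     -0.0002  0.2066]
 [ 0.      0.      0.      1.    ]] [-0.3835 -0.0646  0.1728] [0.0176 0.0312 0.0817]
[[0.5645 0.166  0.13  ]]
```

View pics/w2c.png

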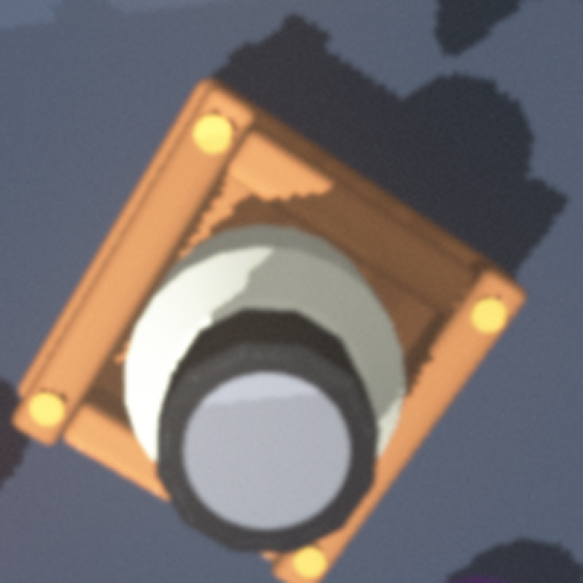

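Run:
```python
from h import *
T=np.load("T2.npy"); f=583/200
im=cv2.imread("pics/w2.png")
g=cv2.cvtColor(im,cv2.COLOR_BGR2GRAY)
# grey disc
m=((g>110)).astype(np.uint8); m[:, :285]=0;m[:,357:]=0;m[:180]=0;m[250:]=0
n,l,st,c=cv2.connectedComponentsWithStats(m);print(st[1:],c[1:])
q=lambda a:np.array(a)/f+[230,60]-0.5+0.5/f
D=unproj("wrist",q([[267,451],[184,451],[350,451],[267,373],[267,529]]),.13,T);print(D,np.linalg.norm(D[1]-D[2]),np.linalg.norm(D[3]-D[4]))
# outer top edge of cap
D=unproj("wrist",q([[160,440],[378,430],[267,551]]),.13,T);print("outer",D,np.linalg.norm(D[0]-D[1]))
P=unproj("wrist",q([[213,133],[489,316],[310,563],[47,409]]),.052,T);print(P,P.mean(0))
d=np.diff(np.r_[P,P[:1]],axis=0);print(np.linalg.norm(d,axis=1),np.degrees(np.arctan2(d[:,1],d[:,0])))
# top camera pins
p=(np.array([[303,101],[111,207],[212,401],[407,292]])+.5)/6+[215,165]-.5
P=unproj("top",p,.052);print(P,P.mean(0))
d=np.diff(np.r_[P,P[:1]],axis=0);print(np.linalg.norm(d,axis=1),np.degrees(np.arctan2(d[:,1],d[:,0])))
```

```text
[[ 285  180   10   24  107]
 [ 349  180    8   15   62]
 [ 293  188   58   54 2499]
 [ 285  225    4    8   20]
 [ 331  229   26   21  157]] [[287.6075 187.271 ]
 [353.7903 184.6129]
 [321.1757 214.591 ]
 [286.     229.4   ]
 [347.0064 242.5796]]
[[0.5739 0.1591 0.13  ]
 [0.5651 0.1423 0.13  ]
 [0.5826 0.176  0.13  ]
 [0.5574 0.1677 0.13  ]
 [0.5913 0.1502 0.13  ]] 0.03800219100438863 0.03813091590663374
outer [[0.5603 0.1387 0.13  ]
 [0.581  0.1839 0.13  ]
 [0.5963 0.1476 0.13  ]] 0.04970026830763558
[[0.5083 0.1766 0.052 ]
 [0.5924 0.2246 0.052 ]
 [0.6407 0.141  0.052 ]
 [0.5569 0.0928 0.052 ]] [0.5746 0.1587 0.052 ]
[0.0969 0.0965 0.0967 0.0969] [  29.7076  -59.9702 -150.0956  120.1412]
[[0.6392 0.1433 0.052 ]
 [0.5905 0.2262 0.052 ]
 [0.5067 0.1786 0.052 ]
 [0.5561 0.0949 0.052 ]] [0.5731 0.1607 0.052 ]
[0.0962 0.0964 0.0972 0.0961] [ 120.4013 -150.3825  -59.4125   30.2286]
```

Run:
```python
from h import *
im=cv2.imread("pics/w2.png")
a=cv2.resize(im[250:400,130:510],None,fx=2.1,fy=2.1,interpolation=cv2.INTER_CUBIC);cv2.imwrite("pics/w2f.png",a)
# mirror correlation of dark finger mask
g=cv2.cvtColor(im,cv2.COLOR_BGR2GRAY)[265:330].astype(float)
m=(g<60).astype(float)
best=[]
for c2 in range(600,680):
    xs=np.arange(150,260);mir=c2-xs
    ok=(mir>=0)&(mir<640)
    best.append((np.abs(m[:,xs[ok]]-m[:,mir[ok]]).mean(),c2/2))
print(sorted(best)[:5])
T=np.load("T2.npy")
for x in(-.02,0):print(proj("wrist",(T@np.array([x,0,0,1]))[:3],T))
```

```text
[(np.float64(0.06909090909090909), 318.5), (np.float64(0.07230769230769231), 318.0), (np.float64(0.09524475524475524), 319.0), (np.float64(0.09888111888111888), 317.5), (np.float64(0.12475524475524476), 319.5)]
[[320.8549 293.6474]]
[[320.5509 268.9924]]
```

View pics/w2f.png

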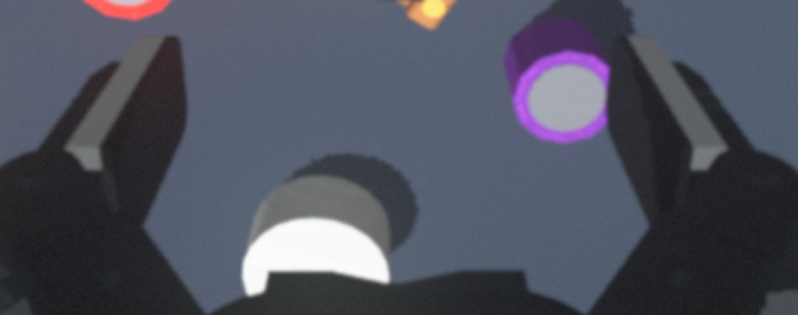

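Pin and cap-top fits from the wrist camera agree with the top and scene estimates: axis at about (0.574, 0.160), block edges at 30.0°, so the jaw heading should be 60°. The fingers look symmetric about column 318, which implies a wrist-camera y bias of about 1 mm; I've included that. Now descending.

Call:
{"name": "drive_tool", "arguments": {"plan": [[[1.5,0.2,0.16,0,0,0,1],[2.5,0,0,2.6,0,0,1],[2.5,0,0,0,0,0,1],[1.5,0,0,0,0,0,1],[0,0,0,0,0,0,1]]]}}

```text
clock: 2.38
tcp_pos: [0.5722, 0.1597, 0.1233]
orientation: [0.681, 0.183, 0.685, -0.184]
wrist_force: [-1.5, 0.2, -0.8]
finger_gap: 0.0853
```

Run:
```python
from h import *
T,s=tool();print(T,s["wrist_force"],s["ft_torque"])
sh("wrist","w3")
print(np.degrees(np.arctan2(T[1,1],T[0,1])))
```

```text
[[-0.0053  0.5008  0.8656  0.5722]
 [-0.0007  0.8656 -0.5008  0.1597]
 [-1.     -0.0032 -0.0043  0.1233]
 [ 0.      0.      0.      1.    ]] [-1.4964  0.215  -0.847 ] [ 0.0334  0.0258 -0.0379]
59.949346525458324
```

View pics/w3.png

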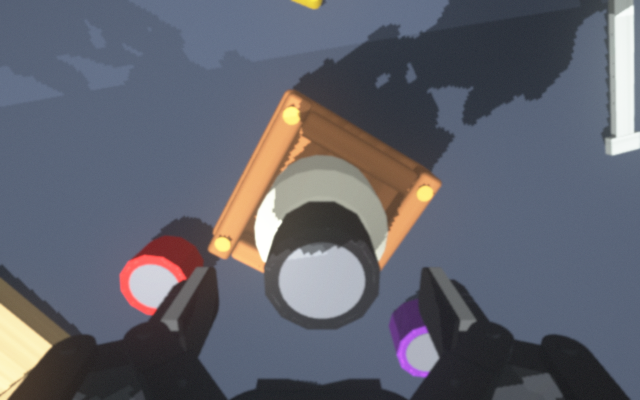

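Call:
{"name": "drive_tool", "arguments": {"plan": [[[1.0,0,0,0,0,0,1],[0.5,0,0,0,0,0,1],[0.3,0,0,0,0,0,1],[0,0,0,0,0,0,1],[0,0,0,0,0,0,1]]]}}

```text
clock: 2.85
tcp_pos: [0.5748, 0.1596, 0.1087]
orientation: [0.683, 0.184, 0.683, -0.183]
wrist_force: [0.3, 0.6, -0.6]
finger_gap: 0.0856
```

Run:
```python
from h import *
T,s=tool();print(T,s["wrist_force"],s["ft_torque"])
sh("wrist","w4")
im=cv2.imread("pics/w4.png")
cv2.imwrite("pics/w4c.png",cv2.resize(im[180:400,180:460],None,fx=2.7,fy=2.7,interpolation=cv2.INTER_CUBIC))
print(np.degrees(np.arctan2(T[1,1],T[0,1])))
```

```text
[[ 0.0005  0.5015  0.8652  0.5748]
 [ 0.0002  0.8652 -0.5015  0.1596]
 [-1.      0.0004  0.0004  0.1087]
 [ 0.      0.      0.      1.    ]] [ 0.3384  0.5879 -0.638 ] [0.045  0.0497 0.0045]
59.901381204086825
```

View pics/w4c.png

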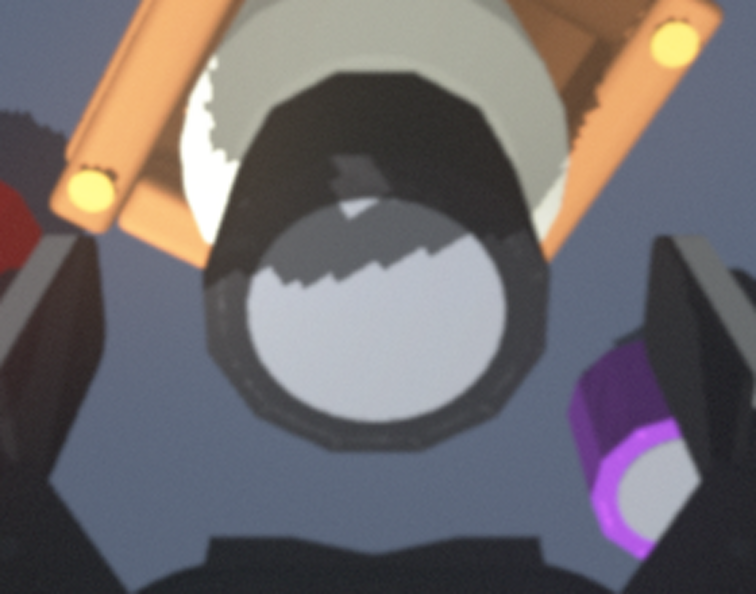

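Run:
```python
from h import *
T,s=tool()
c=np.array([[377,310]])/2.7+[180,180]-.3
w=unproj("wrist",c,.13,T);print(w,(np.linalg.inv(T)@np.r_[w[0],1]))
```

```text
[[0.5743 0.1592 0.13  ]] [-0.0212 -0.0006 -0.0003  1.    ]
```

Call:
{"name": "drive_tool", "arguments": {"plan": [[[0.9,0.03,0,0,0,0,1],[0.45,0,0,0,0,0,1],[0,0,0,0,0,0,0.75],[0,0,0,0,0,0,0.68],[0,0,0,0,0,0,0.66]]], "squeeze": 40}}

```text
clock: 3.32
tcp_pos: [0.5746, 0.1598, 0.0946]
orientation: [0.683, 0.184, 0.683, -0.184]
wrist_force: [0.2, 1.0, -0.0]
finger_gap: 0.0564
```

Run:
```python
from h import *
T,s=tool();print(T[:3,3],s["wrist_force"],s["ft_torque"],s["finger_gap"])
im=env.read_camera("wrist")[:,:,::-1]
cv2.imwrite("pics/w5c.png",cv2.resize(im[180:400,180:460],None,fx=2.7,fy=2.7,interpolation=cv2.INTER_CUBIC))
```

```text
[0.5746 0.1598 0.0946] [ 0.2277  0.97   -0.0133] [-0.0078 -0.0161  0.0242] 0.05642245093055999
```

View pics/w5c.png

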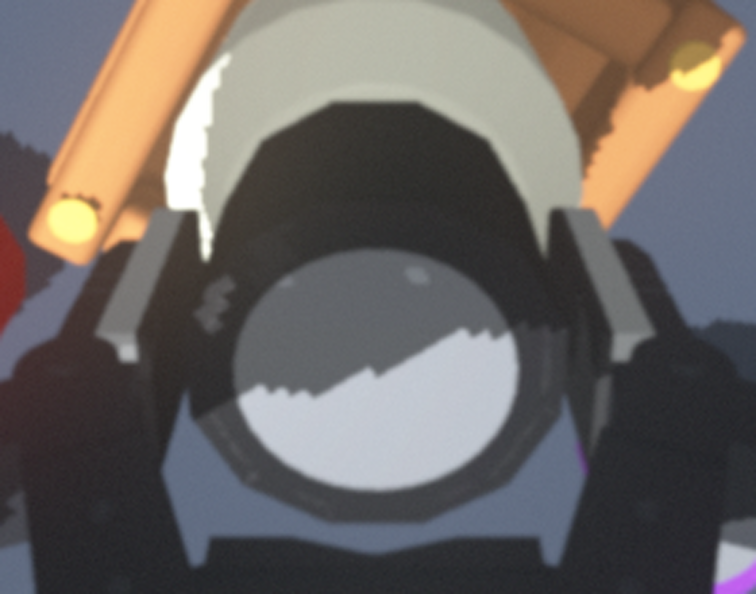

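The cap is centred between the pads (disc centre at crop 376, pads symmetric about 374), with its flats parallel to them. Closing.

Call:
{"name": "drive_tool", "arguments": {"plan": [[[0,0,0,0,0,0,0.62],[0,0,0,0,0,0,0.55],[0,0,0,0,0,0,0.5],[0,0,0,0,0,0,0.4],[0,0,0,0,0,0,0.4]]], "squeeze": 40}}

```text
clock: 3.78
tcp_pos: [0.575, 0.1599, 0.0952]
orientation: [0.683, 0.184, 0.683, -0.183]
wrist_force: [0.4, -0.1, 2.3]
finger_gap: 0.0505
```

Call:
{"name": "drive_tool", "arguments": {"plan": [[[0,0,0,0,0,0,0.3],[0,0,0,0,0,0,0.2],[0,0,0,0,0,0,0.2],[0,0,0,0,0,0,0.2],[0,0,0,0,0,0,0.2]]], "squeeze": 90}}

```text
clock: 4.2
tcp_pos: [0.5752, 0.1599, 0.0954]
orientation: [0.683, 0.184, 0.682, -0.183]
wrist_force: [-0.8, -0.4, 4.6]
finger_gap: 0.0499
```

```bash
cat > st.py <<'E'
from h import *
T,s=tool();f=s["wrist_force"];print("F",f,"tool yz",(T[:3,:3].T@f)[1:],"M",s["ft_torque"],"gap",s["finger_gap"],"head",np.degrees(np.arctan2(T[1,1],T[0,1])),"p",T[:3,3],"j6",s["joint_pos"][5],"t",s["clock"])
E
python3 st.py
```

```text
F [-0.7862 -0.4281  4.5821] tool yz [-0.7608 -0.4612] M [-0.0305  0.0503 -0.0309] gap 0.04986861786013234 head 59.90396308942086 p [0.5752 0.1599 0.0954] j6 0.6619889836628191 t 4.2
```

Call:
{"name": "drive_tool", "arguments": {"plan": [[[0,0,0,-2,0,0,0.2],[0,0,0,-2,0,0,0.2],[0,0,0,-2,0,0,0.2],[0,0,0,-2,0,0,0.2],[0,0,0,-2,0,0,0.2]]]}}

```text
clock: 4.62
tcp_pos: [0.5751, 0.1601, 0.0954]
orientation: [0.697, 0.124, 0.696, -0.123]
wrist_force: [-1.0, 0.5, 6.1]
finger_gap: 0.0495
```

```bash
python3 st.py
```

```text
F [-1.0122  0.5093  6.0729] tool yz [ 0.1381 -1.1214] M [ 0.2173  0.1476 -0.9328] gap 0.04954925934140195 head 69.8913076155794 p [0.5751 0.1601 0.0954] j6 0.48764886964412013 t 4.6167
```

Call:
{"name": "drive_tool", "arguments": {"plan": [[[0,0,0,-2,0,0,0.2],[0,0,0,-2,0,0,0.2],[0,0,0,-2,0,0,0.2],[0,0,0,-2,0,0,0.2],[0,0,0,-2,0,0,0.2]]]}}

```text
clock: 5.03
tcp_pos: [0.5751, 0.1603, 0.0954]
orientation: [0.705, 0.063, 0.704, -0.062]
wrist_force: [-1.1, 2.0, 5.7]
finger_gap: 0.0499
```

```bash
python3 st.py
```

```text
F [-1.116   1.9766  5.7211] tool yz [ 1.7592 -1.4417] M [ 0.4957  0.0936 -0.8585] gap 0.04989960318808564 head 79.88037309146183 p [0.5751 0.1603 0.0954] j6 0.3133295369332317 t 5.0333
```

Call:
{"name": "drive_tool", "arguments": {"plan": [[[0,0,0,-2,0,0,0.2],[0,0,0,-2,0,0,0.2],[0,0,0,-2,0,0,0.2],[0,0,0,-2,0,0,0.2],[0,0,0,-1,0,0,0.2]]]}}

```text
clock: 5.45
tcp_pos: [0.5764, 0.16, 0.0968]
orientation: [0.709, 0.006, 0.706, -0.006]
wrist_force: [-0.8, -0.1, 10.5]
finger_gap: 0.0496
```

```bash
python3 st.py
python3 - <<'E'
from h import *
im=env.read_camera("wrist")[:,:,::-1]
cv2.imwrite("pics/w6c.png",cv2.resize(im[180:400,180:460],None,fx=2.7,fy=2.7,interpolation=cv2.INTER_CUBIC))
E
```

```text
F [-0.7574 -0.0886 10.5439] tool yz [-0.0964 -0.7104] M [-0.0502  0.0637 -0.1232] gap 0.04961349027907143 head 88.98769532935118 p [0.5764 0.16   0.0968] j6 0.15440429246966408 t 5.45
```

View pics/w6c.png

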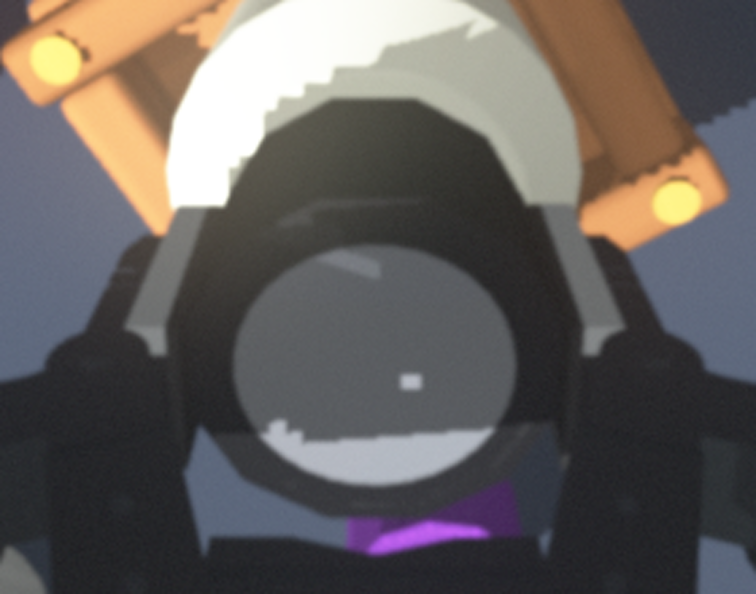

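The cap turns with the fingers (flats still parallel to the pads) and the torque has dropped to 0.12 N m, so it is loose. Fz is +10 N, so I'll ease up slightly while spinning on.

Call:
{"name": "drive_tool", "arguments": {"plan": [[[-0.1,0,0,-2,0,0,0.2],[0,0,0,-2.5,0,0,0.2],[0,0,0,-2.5,0,0,0.2],[0,0,0,-2,0,0,0.2],[0,0,0,-2,0,0,0.2]]], "squeeze": 70}}

```text
clock: 5.92
tcp_pos: [0.5761, 0.1599, 0.0969]
orientation: [0.706, -0.062, 0.703, 0.062]
wrist_force: [0.9, 0.3, 5.9]
finger_gap: 0.05
```

```bash
python3 st.py
```

```text
F [0.8748 0.3323 5.9155] tool yz [0.1744 0.9374] M [-0.0806 -0.1347 -0.1132] gap 0.04998671942711709 head 99.98736139260971 p [0.5761 0.1599 0.0969] j6 -0.037704717878345756 t 5.9167
```

Call:
{"name": "drive_tool", "arguments": {"plan": [[[0,0,0,-2.5,0,0,0.2],[0,0,0,-2.5,0,0,0.2],[0,0,0,-2.5,0,0,0.2],[0,0,0,-2.5,0,0,0.2],[0,0,0,-2.5,0,0,0.2]]]}}

```text
clock: 6.33
tcp_pos: [0.5759, 0.16, 0.0969]
orientation: [0.694, -0.138, 0.693, 0.138]
wrist_force: [0.6, 0.2, 5.2]
finger_gap: 0.0498
```

```bash
python3 st.py
```

```text
F [0.5823 0.2071 5.1713] tool yz [-0.035   0.6314] M [-0.023  -0.1426 -0.0772] gap 0.04981440406917179 head 112.51749058652209 p [0.5759 0.16   0.0969] j6 -0.2563203075784632 t 6.3333
```

Call:
{"name": "drive_tool", "arguments": {"plan": [[[0,0,0,-1,0,0,0.2],[0,0,0,-1,0,0,0.2],[0,0,0,-0.5,0,0,0.2],[0,0,0,-0.5,0,0,0.2],[0,0,0,0,0,0,0.2]]]}}

```text
clock: 6.75
tcp_pos: [0.5759, 0.16, 0.0969]
orientation: [0.691, -0.156, 0.689, 0.155]
wrist_force: [-0.5, -0.1, 7.0]
finger_gap: 0.05
```

```bash
python3 st.py
```

```text
F [-0.5021 -0.0563  6.9712] tool yz [ 0.1591 -0.4584] M [ 0.1167 -0.1119 -0.0669] gap 0.04997239779161118 head 115.4131675574969 p [0.5759 0.16   0.0969] j6 -0.30690904003252245 t 6.75
```

Call:
{"name": "drive_tool", "arguments": {"plan": [[[0,0,0,-1,0,0,0.2],[0,0,0,-0.5,0,0,0.2],[0,0,0,-0.5,0,0,0.2],[0,0,0,-0.5,0,0,0.2],[0,0,0,0,0,0,0.2]]]}}

```text
clock: 7.17
tcp_pos: [0.5759, 0.16, 0.0969]
orientation: [0.687, -0.171, 0.685, 0.171]
wrist_force: [0.1, -0.4, 7.0]
finger_gap: 0.0499
```

```bash
python3 st.py
```

```text
F [ 0.1458 -0.3867  6.9664] tool yz [-0.4158 -0.0332] M [ 0.0393 -0.1102 -0.0319] gap 0.04985501342197443 head 117.91866605580591 p [0.5759 0.16   0.0969] j6 -0.3506291871960303 t 7.1667
```

Call:
{"name": "drive_tool", "arguments": {"plan": [[[0,0,0,-1,0,0,0.2],[0,0,0,-0.5,0,0,0.2],[0,0,0,-0.5,0,0,0.2],[0,0,0,-0.5,0,0,0.2],[0,0,0,0,0,0,0.2]]]}}

```text
clock: 7.58
tcp_pos: [0.5758, 0.16, 0.0968]
orientation: [0.683, -0.186, 0.681, 0.185]
wrist_force: [0.2, -0.3, 5.7]
finger_gap: 0.0494
```

```bash
python3 st.py
```

```text
F [ 0.2027 -0.338   5.7341] tool yz [-0.399   0.0183] M [ 0.1386 -0.1649 -0.0645] gap 0.04941199700206134 head 120.41630871441481 p [0.5758 0.16   0.0968] j6 -0.39423214918244265 t 7.5833
```

Call:
{"name": "drive_tool", "arguments": {"plan": [[[0,0,0,-1,0,0,0.2],[0,0,0,-0.5,0,0,0.2],[0,0,0,-0.5,0,0,0.2],[0,0,0,-0.5,0,0,0.2],[0,0,0,0,0,0,0.2]]]}}

```text
clock: 8.0
tcp_pos: [0.5761, 0.1599, 0.0967]
orientation: [0.679, -0.2, 0.677, 0.2]
wrist_force: [2.0, 0.4, 5.8]
finger_gap: 0.0494
```

```bash
python3 st.py
```

```text
F [2.0347 0.3803 5.7721] tool yz [-0.7937  1.9308] M [ 0.0667 -0.4253  0.0165] gap 0.049401597568838974 head 122.91489850642763 p [0.5761 0.1599 0.0967] j6 -0.4379605840728205 t 8.0
```

Call:
{"name": "drive_tool", "arguments": {"plan": [[[0,0,0,-1,0,0,0.2],[0,0,0,-0.5,0,0,0.2],[0,0,0,-0.5,0,0,0.2],[0,0,0,-0.5,0,0,0.2],[0,0,0,0,0,0,0.2]]]}}

```text
clock: 8.42
tcp_pos: [0.5755, 0.1599, 0.0962]
orientation: [0.674, -0.215, 0.673, 0.215]
wrist_force: [3.2, 0.1, 5.4]
finger_gap: 0.0495
```

```bash
python3 st.py
```

```text
F [3.1905 0.1095 5.4012] tool yz [-1.7632  2.6711] M [ 0.1175 -0.7119 -0.0636] gap 0.04952650949260038 head 125.4236516578443 p [0.5755 0.1599 0.0962] j6 -0.4816233430708456 t 8.4167
```

```bash
python3 st.py
python3 - <<'E'
from h import *
T,s=tool();print(T)
im=env.read_camera("wrist")[:,:,::-1]
cv2.imwrite("pics/w7c.png",cv2.resize(im[180:400,180:460],None,fx=2.7,fy=2.7,interpolation=cv2.INTER_CUBIC))
E
```

```text
F [3.1905 0.1095 5.4012] tool yz [-1.7632  2.6711] M [ 0.1175 -0.7119 -0.0636] gap 0.04952650949260038 head 125.4236516578443 p [0.5755 0.1599 0.0962] j6 -0.4816233430708456 t 8.4167
[[ 0.0015 -0.5796  0.8149  0.5755]
 [ 0.0004  0.8149  0.5796  0.1599]
 [-1.     -0.0006  0.0014  0.0962]
 [ 0.      0.      0.      1.    ]]
```

View pics/w7c.png

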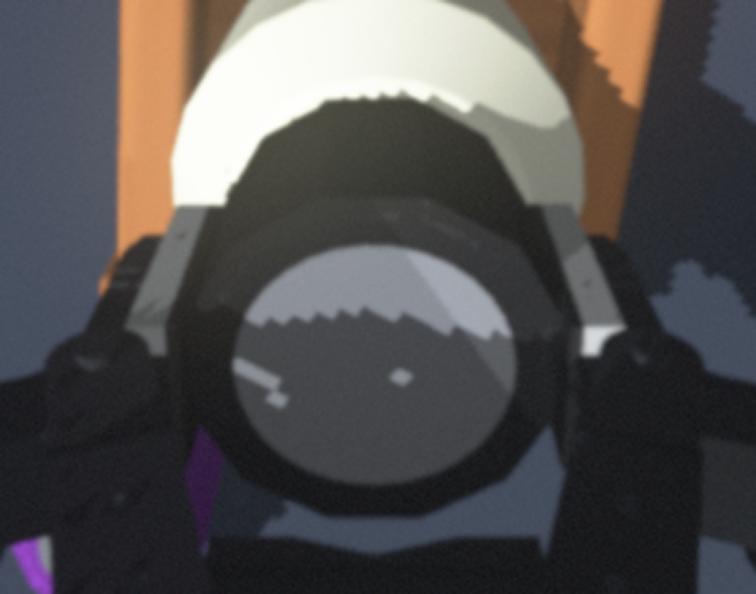

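The cap is still held square. There is a mild lateral force (+3 N in x), so I'll shift about 0.7 mm towards +x and carry on.

Call:
{"name": "drive_tool", "arguments": {"plan": [[[0,-0.04,0.06,0,0,0,0.2],[0,0,0,-0.5,0,0,0.2],[0,0,0,-0.5,0,0,0.2],[0,0,0,-0.5,0,0,0.2],[0,0,0,-0.5,0,0,0.2]]]}}

```text
clock: 8.88
tcp_pos: [0.5746, 0.1597, 0.0954]
orientation: [0.669, -0.227, 0.67, 0.227]
wrist_force: [-1.2, -0.4, 4.1]
finger_gap: 0.05
```

```bash
python3 st.py
```

```text
F [-1.2093 -0.4114  4.1266] tool yz [ 0.4119 -1.216 ] M [-0.149   0.1738 -0.0296] gap 0.05004041294749499 head 127.45089831087301 p [0.5746 0.1597 0.0954] j6 -0.5170660978648381 t 8.8833
```

Call:
{"name": "drive_tool", "arguments": {"plan": [[[0,0,0,-1,0,0,0.2],[0,0,0,-0.5,0,0,0.2],[0,0,0,-0.5,0,0,0.2],[0,0,0,-0.5,0,0,0.2],[0,0,0,0,0,0,0.2]]]}}

```text
clock: 9.3
tcp_pos: [0.575, 0.1598, 0.0954]
orientation: [0.664, -0.241, 0.665, 0.242]
wrist_force: [0.1, -1.5, 1.5]
finger_gap: 0.0498
```

```bash
python3 st.py
```

```text
F [ 0.0686 -1.4798  1.4837] tool yz [-1.1778 -0.8984] M [-0.1369  0.2038 -0.0036] gap 0.04984561041555725 head 129.94002377855628 p [0.575  0.1598 0.0954] j6 -0.5604904612228324 t 9.3
```

Call:
{"name": "drive_tool", "arguments": {"plan": [[[0,0,0,-1,0,0,0.2],[0,0,0,-0.5,0,0,0.2],[0,0,0,-0.5,0,0,0.2],[0,0,0,-0.5,0,0,0.2],[0,0,0,0,0,0,0.2]]]}}

```text
clock: 9.72
tcp_pos: [0.5754, 0.16, 0.0955]
orientation: [0.659, -0.256, 0.659, 0.256]
wrist_force: [-0.8, -0.8, -0.4]
finger_gap: 0.0496
```

```bash
python3 st.py
```

```text
F [-0.8054 -0.795  -0.4137] tool yz [-0.0433 -1.1309] M [-0.0108  0.0231 -0.0419] gap 0.04956925914289972 head 132.44287080587995 p [0.5754 0.16   0.0955] j6 -0.6040969182922576 t 9.7167
```

Call:
{"name": "drive_tool", "arguments": {"plan": [[[0,0,0,-1,0,0,0.2],[0,0,0,-0.5,0,0,0.2],[0,0,0,-0.5,0,0,0.2],[0,0,0,-0.5,0,0,0.2],[0,0,0,0,0,0,0.2]]]}}

```text
clock: 10.13
tcp_pos: [0.5755, 0.1599, 0.0958]
orientation: [0.653, -0.27, 0.653, 0.27]
wrist_force: [-0.3, 0.4, -0.5]
finger_gap: 0.0492
```

```bash
python3 st.py
```

```text
F [-0.281   0.3502 -0.5328] tool yz [0.4464 0.0484] M [ 0.012   0.02   -0.0107] gap 0.04923915699362002 head 134.93765031973794 p [0.5755 0.1599 0.0958] j6 -0.6477110065092075 t 10.1333
```

Call:
{"name": "drive_tool", "arguments": {"plan": [[[0,0,0,-1,0,0,0.2],[0,0,0,-0.5,0,0,0.2],[0,0,0,-0.5,0,0,0.2],[0,0,0,-0.5,0,0,0.2],[0,0,0,0,0,0,0.2]]]}}

```text
clock: 10.55
tcp_pos: [0.5754, 0.1599, 0.0958]
orientation: [0.647, -0.284, 0.647, 0.284]
wrist_force: [-0.1, -0.2, -0.5]
finger_gap: 0.0495
```

```bash
python3 st.py
```

```text
F [-0.136  -0.1783 -0.4524] tool yz [-0.0204 -0.2234] M [ 0.0797 -0.0102 -0.0273] gap 0.049509934478961334 head 137.43924908083247 p [0.5754 0.1599 0.0958] j6 -0.6913721540391178 t 10.55
```

Call:
{"name": "drive_tool", "arguments": {"plan": [[[0,0,0,-1,0,0,0.2],[0,0,0,-0.5,0,0,0.2],[0,0,0,-0.5,0,0,0.2],[0,0,0,-0.5,0,0,0.2],[0,0,0,0,0,0,0.2]]]}}

```text
clock: 10.97
tcp_pos: [0.5755, 0.1598, 0.0958]
orientation: [0.641, -0.298, 0.641, 0.298]
wrist_force: [-0.2, -0.2, -0.8]
finger_gap: 0.0499
```

```bash
python3 st.py
```

```text
F [-0.1854 -0.2331 -0.8313] tool yz [-0.0081 -0.2978] M [-0.0365 -0.0194  0.0596] gap 0.04987924771800513 head 139.93708120394032 p [0.5755 0.1598 0.0958] j6 -0.7350102249792693 t 10.9667
```

Call:
{"name": "drive_tool", "arguments": {"plan": [[[0,0,0,-1,0,0,0.2],[0,0,0,-0.5,0,0,0.2],[0,0,0,-0.5,0,0,0.2],[0,0,0,-0.5,0,0,0.2],[0,0,0,0,0,0,0.2]]]}}

```text
clock: 11.38
tcp_pos: [0.5754, 0.1599, 0.0958]
orientation: [0.634, -0.312, 0.634, 0.312]
wrist_force: [1.4, -0.9, -0.8]
finger_gap: 0.0497
```

```bash
python3 st.py
```

```text
F [ 1.4312 -0.936  -0.8083] tool yz [-1.7051  0.1302] M [-0.022  -0.0481 -0.0385] gap 0.04973831722158986 head 142.44238906254046 p [0.5754 0.1599 0.0958] j6 -0.7786492140686192 t 11.3833
```

Call:
{"name": "drive_tool", "arguments": {"plan": [[[0,0,0,-1,0,0,0.2],[0,0,0,-0.5,0,0,0.2],[0,0,0,-0.5,0,0,0.2],[0,0,0,-0.5,0,0,0.2],[0,0,0,0,0,0,0.2]]]}}

```text
clock: 11.8
tcp_pos: [0.5755, 0.1599, 0.0958]
orientation: [0.627, -0.326, 0.627, 0.326]
wrist_force: [-0.8, 0.3, -1.1]
finger_gap: 0.0498
```

```bash
python3 st.py
```

```text
F [-0.8384  0.3051 -1.098 ] tool yz [ 0.8615 -0.2321] M [-0.0314 -0.015  -0.053 ] gap 0.04978509244604937 head 144.93669245868813 p [0.5755 0.1599 0.0958] j6 -0.8222744960600061 t 11.8
```

Call:
{"name": "drive_tool", "arguments": {"plan": [[[0,0,0,-1,0,0,0.2],[0,0,0,-0.5,0,0,0.2],[0,0,0,-0.5,0,0,0.2],[0,0,0,-0.5,0,0,0.2],[0,0,0,0,0,0,0.2]]]}}

```text
clock: 12.22
tcp_pos: [0.5755, 0.1598, 0.0958]
orientation: [0.62, -0.34, 0.62, 0.34]
wrist_force: [-0.4, -0.9, -1.3]
finger_gap: 0.0499
```

```bash
python3 st.py
```

```text
F [-0.3617 -0.863  -1.2568] tool yz [-0.1596 -0.9221] M [-0.0434 -0.0246 -0.0258] gap 0.049919655748086135 head 147.4379651186757 p [0.5755 0.1598 0.0958] j6 -0.8659272892075841 t 12.2167
```

Call:
{"name": "drive_tool", "arguments": {"plan": [[[0,0,0,-1,0,0,0.2],[0,0,0,-0.5,0,0,0.2],[0,0,0,-0.5,0,0,0.2],[0,0,0,-0.5,0,0,0.2],[0,0,0,0,0,0,0.2]]]}}

```text
clock: 12.63
tcp_pos: [0.5754, 0.1599, 0.0958]
orientation: [0.613, -0.353, 0.613, 0.353]
wrist_force: [0.6, -0.4, -0.2]
finger_gap: 0.0495
```

```bash
python3 st.py
```

```text
F [ 0.5717 -0.389  -0.2193] tool yz [-0.6897 -0.0504] M [ 0.0553 -0.0129 -0.0067] gap 0.049533488627710245 head 149.93864522094404 p [0.5754 0.1599 0.0958] j6 -0.9095367543075767 t 12.6333
```

Call:
{"name": "drive_tool", "arguments": {"plan": [[[0,0,0,-1,0,0,0.2],[0,0,0,-0.5,0,0,0.2],[0,0,0,-0.5,0,0,0.2],[0,0,0,-0.5,0,0,0.2],[0,0,0,0,0,0,0.2]]]}}

```text
clock: 13.05
tcp_pos: [0.5754, 0.1599, 0.0958]
orientation: [0.605, -0.367, 0.605, 0.367]
wrist_force: [1.1, -0.2, -0.5]
finger_gap: 0.0494
```

```bash
python3 st.py
```

```text
F [ 1.0777 -0.1672 -0.4559] tool yz [-1.0328  0.3504] M [-0.0147 -0.0091 -0.0543] gap 0.04944767536856588 head 152.4402969115084 p [0.5754 0.1599 0.0958] j6 -0.9531952512751884 t 13.05
```

Call:
{"name": "drive_tool", "arguments": {"plan": [[[0,0,0,-1,0,0,0.2],[0,0,0,-0.5,0,0,0.2],[0,0,0,-0.5,0,0,0.2],[0,0,0,-0.5,0,0,0.2],[0,0,0,0,0,0,0.2]]]}}

```text
clock: 13.47
tcp_pos: [0.5754, 0.1599, 0.0958]
orientation: [0.597, -0.38, 0.597, 0.38]
wrist_force: [-0.3, 0.3, -0.2]
finger_gap: 0.0495
```

```bash
python3 st.py
```

```text
F [-0.3383  0.2597 -0.2394] tool yz [0.4165 0.0919] M [ 0.0156  0.0209 -0.0091] gap 0.0495219329480628 head 154.9387252225787 p [0.5754 0.1599 0.0958] j6 -0.9968148219919593 t 13.4667
```

Call:
{"name": "drive_tool", "arguments": {"plan": [[[0,0,0,-1,0,0,0.2],[0,0,0,-0.5,0,0,0.2],[0,0,0,-0.5,0,0,0.2],[0,0,0,-0.5,0,0,0.2],[0,0,0,0,0,0,0.2]]]}}

```text
clock: 13.88
tcp_pos: [0.5754, 0.1599, 0.0958]
orientation: [0.588, -0.393, 0.588, 0.393]
wrist_force: [-0.8, 0.4, -0.9]
finger_gap: 0.0498
```

```bash
python3 st.py
```

```text
F [-0.7693  0.3708 -0.9259] tool yz [0.8527 0.0472] M [-0.03    0.0314  0.0094] gap 0.0498143827265826 head 157.43859178895616 p [0.5754 0.1599 0.0958] j6 -1.040420056379525 t 13.8833
```

Call:
{"name": "drive_tool", "arguments": {"plan": [[[0,0,0,-1,0,0,0.2],[0,0,0,-0.5,0,0,0.2],[0,0,0,-0.5,0,0,0.2],[0,0,0,-0.5,0,0,0.2],[0,0,0,0,0,0,0.2]]]}}

```text
clock: 14.3
tcp_pos: [0.5754, 0.1599, 0.0958]
orientation: [0.579, -0.405, 0.579, 0.405]
wrist_force: [-0.3, 0.1, -1.2]
finger_gap: 0.05
```

```bash
python3 st.py
```

```text
F [-0.2662  0.058  -1.1556] tool yz [ 0.2699 -0.037 ] M [-0.012   0.0113 -0.0257] gap 0.05000772384779147 head 159.9376456599063 p [0.5754 0.1599 0.0958] j6 -1.0840520860668073 t 14.3
```

Call:
{"name": "drive_tool", "arguments": {"plan": [[[0,0,0,-1,0,0,0.2],[0,0,0,-0.5,0,0,0.2],[0,0,0,-0.5,0,0,0.2],[0,0,0,-0.5,0,0,0.2],[0,0,0,0,0,0,0.2]]]}}

```text
clock: 14.72
tcp_pos: [0.5754, 0.1598, 0.0958]
orientation: [0.57, -0.418, 0.571, 0.418]
wrist_force: [0.6, -0.1, -1.2]
finger_gap: 0.05
```

```bash
python3 st.py
```

```text
F [ 0.5614 -0.093  -1.245 ] tool yz [-0.5634  0.0808] M [-0.0341  0.0077 -0.0532] gap 0.05004149642044372 head 162.43216761302517 p [0.5754 0.1598 0.0958] j6 -1.12765549411035 t 14.7167
```

Call:
{"name": "drive_tool", "arguments": {"plan": [[[0,0,0,-1,0,0,0.2],[0,0,0,-0.5,0,0,0.2],[0,0,0,-0.5,0,0,0.2],[0,0,0,-0.5,0,0,0.2],[0,0,0,0,0,0,0.2]]]}}

```text
clock: 15.13
tcp_pos: [0.5755, 0.1599, 0.0958]
orientation: [0.561, -0.43, 0.561, 0.43]
wrist_force: [0.5, -0.1, -2.4]
finger_gap: 0.05
```

```bash
python3 st.py
```

```text
F [ 0.4728 -0.0672 -2.3525] tool yz [-0.4738  0.0576] M [ 0.1055 -0.0956 -0.7086] gap 0.04995218564859666 head 164.89817937459583 p [0.5755 0.1599 0.0958] j6 -1.1706854669386073 t 15.1333
```

The stop is met: Mz has jumped to -0.71 N m at about 105° of turn. I'll back off 2° and then lift.

Call:
{"name": "drive_tool", "arguments": {"plan": [[[0,0,0,1,0,0,0.2],[0,0,0,1,0,0,0.2],[0,0,0,0,0,0,0.2],[0,0,0,0,0,0,0.2],[0,0,0,0,0,0,0.2]]]}}

```text
clock: 15.55
tcp_pos: [0.5755, 0.1598, 0.0958]
orientation: [0.569, -0.42, 0.569, 0.42]
wrist_force: [0.1, -0.4, -1.1]
finger_gap: 0.0496
```

```bash
python3 st.py
```

```text
F [ 0.0856 -0.3512 -1.095 ] tool yz [-0.1848 -0.3104] M [-0.1566 -0.1969 -0.1021] gap 0.04962875237248556 head 162.92094353034153 p [0.5755 0.1598 0.0958] j6 -1.1361195707307528 t 15.55
```

Call:
{"name": "drive_tool", "arguments": {"plan": [[[-0.1,0,0,0,0,0,0.2],[-0.1,0,0,0,0,0,0.2],[-0.1,0,0,0,0,0,0.2],[0,0,0,0,0,0,0.2],[0,0,0,0,0,0,0.2]]]}}

```text
clock: 15.97
tcp_pos: [0.5753, 0.1599, 0.0988]
orientation: [0.569, -0.42, 0.569, 0.42]
wrist_force: [0.7, 0.7, -2.7]
finger_gap: 0.0497
```

```bash
python3 st.py
```

```text
F [ 0.7426  0.7239 -2.709 ] tool yz [-0.4981  0.9098] M [ 0.0345 -0.1341 -0.1304] gap 0.04966118799366195 head 162.9127374283301 p [0.5753 0.1599 0.0988] j6 -1.135896623077367 t 15.9667
```

Call:
{"name": "drive_tool", "arguments": {"plan": [[[-0.1,0,0,0,0,0,0.2],[-0.15,0,0,0,0,0,0.2],[-0.15,0,0,0,0,0,0.2],[-0.1,0,0,0,0,0,0.2],[0,0,0,0,0,0,0.2]]]}}

```text
clock: 16.38
tcp_pos: [0.5756, 0.1598, 0.1045]
orientation: [0.569, -0.42, 0.569, 0.42]
wrist_force: [-0.8, 0.1, 0.2]
finger_gap: 0.0497
```

```bash
python3 st.py
```

```text
F [-0.8336  0.1383  0.1996] tool yz [ 0.8373 -0.1127] M [-0.0961  0.0382  0.0101] gap 0.04968233433055598 head 162.91213845762542 p [0.5756 0.1598 0.1045] j6 -1.1359828387309563 t 16.3833
```

Call:
{"name": "drive_tool", "arguments": {"plan": [[[-0.5,0,0,0,0,0,0.2],[-1,0,0,0,0,0,0.2],[-1,0,0,0,0,0,0.2],[-1,0,0,0,0,0,0.2],[-1,0,0,0,0,0,0.2]]]}}

```text
clock: 16.8
tcp_pos: [0.5758, 0.1599, 0.1506]
orientation: [0.569, -0.42, 0.568, 0.42]
wrist_force: [-0.4, 0.6, -0.7]
finger_gap: 0.0499
```

Call:
{"name": "drive_tool", "arguments": {"plan": [[[-1,0,0,0,0,0,0.2],[-1,0,0,0,0,0,0.2],[-1,0,0,0,0,0,0.2],[0,0,0,0,0,0,0.2],[0,0,0,0,0,0,0.2]]]}}

```text
clock: 17.22
tcp_pos: [0.576, 0.1599, 0.1796]
orientation: [0.569, -0.42, 0.568, 0.42]
wrist_force: [0.7, 0.2, -1.4]
finger_gap: 0.0496
```

```bash
python3 st.py;python3 - <<'E'
from h import *
T,s=tool();print(T)
sh("wrist","w8");sh("scene","s8")
sh("top","t8",(335,180,455,300),5)
a=cv2.imread("pics/s8.png");cv2.imwrite("pics/s8c.png",cv2.resize(a[100:280,180:460],None,fx=2.8,fy=2.8,interpolation=cv2.INTER_CUBIC))
E
```

```text
F [ 0.7115  0.1869 -1.355 ] tool yz [-0.6231  0.3867] M [ 0.0288  0.0142 -0.026 ] gap 0.049611499858376464 head 162.90657578985545 p [0.576  0.1599 0.1796] j6 -1.1358679687638287 t 17.2167
[[ 0.0017 -0.9558  0.2939  0.576 ]
 [ 0.0003  0.2939  0.9558  0.1599]
 [-1.     -0.0015  0.0008  0.1796]
 [ 0.      0.      0.      1.    ]]
```

View pics/s8c.png

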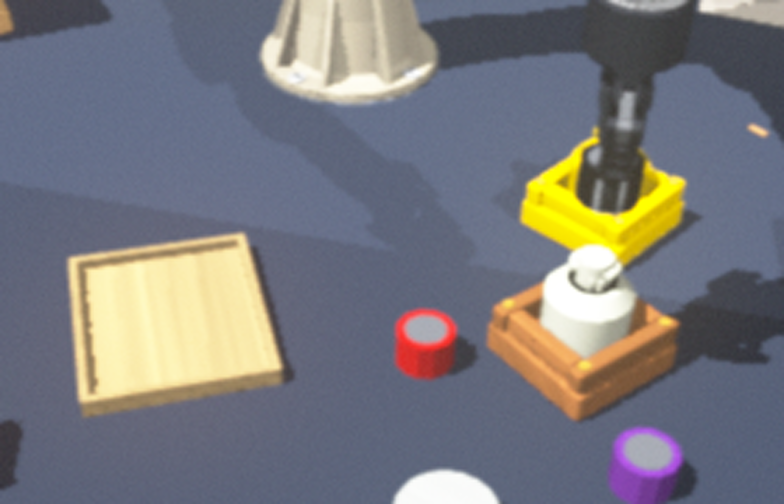

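View pics/t8.png

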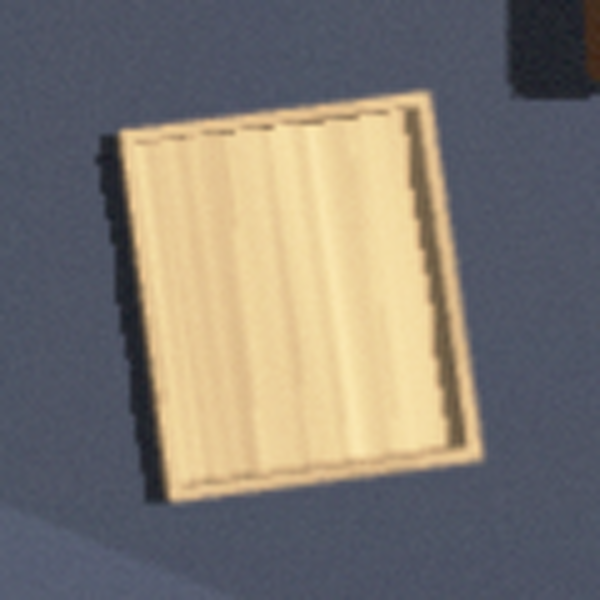

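View pics/w8.png

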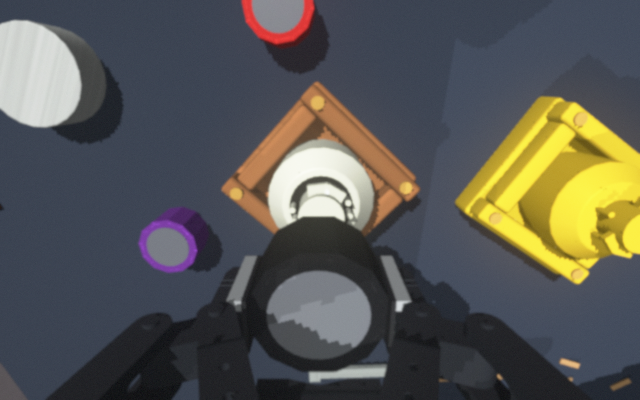

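The cap is off the neck and held upright in the gripper. The scene crop shows the bare neck and the other objects where they were. Tray corners in the top crop are (120,131), (432,91), (484,461) and (170,502).

Run:
```python
from h import *
c=(np.array([[120,131],[432,91],[484,461],[170,502]])+.5)/5+[335,180]-.5
t=unproj("top",c,0.018);print(t,t.mean(0))
d=np.diff(np.r_[t,t[:1]],axis=0);print(np.linalg.norm(d,axis=1),np.degrees(np.arctan2(d[:,1],d[:,0])))
c=np.array([[68,258],[246,235],[283,372],[84,404]])/2.8+[180,100]
t2=unproj("scene",c,0.018);print(t2,t2.mean(0))
T,s=tool();g=(t.mean(0)+t2.mean(0))/2;g[2]=T[2,3]
print(g,T[:3,:3].T@(g-T[:3,3])*100)
```

```text
[[ 0.5825 -0.1077  0.018 ]
 [ 0.6081 -0.2775  0.018 ]
 [ 0.4091 -0.3063  0.018 ]
 [ 0.3843 -0.1374  0.018 ]] [ 0.496  -0.2072  0.018 ]
[0.1718 0.201  0.1707 0.2005] [ -81.4487 -171.7782   98.3528    8.5361]
[[ 0.416  -0.3058  0.018 ]
 [ 0.3933 -0.1354  0.018 ]
 [ 0.5917 -0.1061  0.018 ]
 [ 0.6153 -0.2717  0.018 ]] [ 0.5041 -0.2047  0.018 ]
[ 0.5   -0.206  0.178] [  0.0133  -3.5912 -37.1626]
```

Call:
{"name": "drive_tool", "arguments": {"plan": [[[0,-0.2,-1.5,0,0,0,0.2],[0,-0.3,-3,0,0,0,0.2],[0,-0.3,-3,0,0,0,0.2],[0,-0.3,-3,0,0,0,0.2],[0,-0.3,-3,0,0,0,0.2]]]}}

```text
clock: 17.78
tcp_pos: [0.548, 0.025, 0.1781]
orientation: [0.568, -0.42, 0.569, 0.42]
wrist_force: [0.8, -0.5, -0.4]
finger_gap: 0.0495
```

Call:
{"name": "drive_tool", "arguments": {"plan": [[[0,-0.3,-3,0,0,0,0.2],[0,-0.3,-3,0,0,0,0.2],[0,-0.3,-3,0,0,0,0.2],[0,-0.3,-3,0,0,0,0.2],[0,-0.3,-3,0,0,0,0.2]]]}}

```text
clock: 18.2
tcp_pos: [0.518, -0.1229, 0.1782]
orientation: [0.569, -0.42, 0.569, 0.42]
wrist_force: [0.3, -1.1, -0.7]
finger_gap: 0.0496
```

Call:
{"name": "drive_tool", "arguments": {"plan": [[[0,-0.3,-3,0,0,0,0.2],[0,-0.3,-3,0,0,0,0.2],[0,-0.3,-2.5,0,0,0,0.2],[0,0,0,0,0,0,0.2],[0,0,0,0,0,0,0.2]]]}}

```text
clock: 18.62
tcp_pos: [0.5018, -0.2065, 0.1781]
orientation: [0.569, -0.419, 0.57, 0.42]
wrist_force: [-0.2, 0.4, -0.3]
finger_gap: 0.0499
```

```bash
python3 st.py;python3 - <<'E'
from h import *
T,s=tool();print(T)
sh("wrist","w9")
E
```

```text
F [-0.226   0.3647 -0.3078] tool yz [0.3238 0.2809] M [ 0.079  0.071 -0.005] gap 0.049878359025218554 head 162.7143068119187 p [ 0.5018 -0.2065  0.1781] j6 -1.8075160369370693 t 18.6167
[[-0.0011 -0.9548  0.2971  0.5018]
 [ 0.0007  0.2971  0.9548 -0.2065]
 [-1.      0.0013  0.0004  0.1781]
 [ 0.      0.      0.      1.    ]]
```

View pics/w9.png

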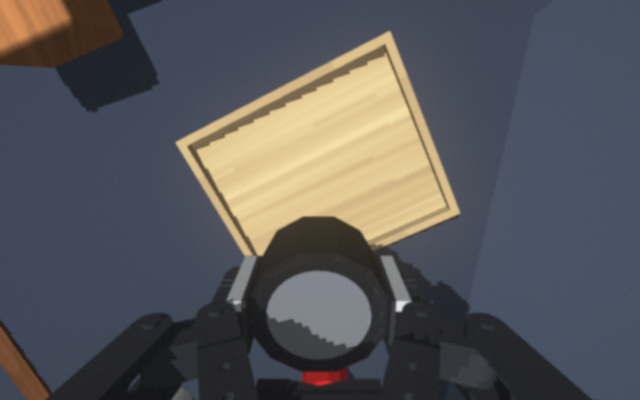

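Run:
```python
from h import *
T,s=tool()
t=unproj("wrist",[[178,143],[389,33],[459,213]],.018,T);print(t,(t[0]+t[2])/2)
```

```text
[[ 0.6079 -0.2739  0.018 ]
 [ 0.4131 -0.3044  0.018 ]
 [ 0.387  -0.138   0.018 ]] [ 0.4974 -0.206   0.018 ]
```

Call:
{"name": "drive_tool", "arguments": {"plan": [[[2,0,0,0,0,0,0.2],[3,0,0,0,0,0,0.2],[3,0,0,0,0,0,0.2],[3,0,0,0,0,0,0.2],[2,0,0,0,0,0,0.2]]]}}

```text
clock: 19.08
tcp_pos: [0.5015, -0.2028, 0.0461]
orientation: [0.568, -0.42, 0.569, 0.422]
wrist_force: [-0.1, 0.4, -0.7]
finger_gap: 0.0497
```

The wrist camera puts the tray centre at (0.497,-0.206), which agrees with where the tool is. Lowering now, then creeping to contact.

Call:
{"name": "drive_tool", "arguments": {"plan": [[[1.2,0,0,0,0,0,0.2],[1.0,0,0,0,0,0,0.2],[0.8,0,0,0,0,0,0.2],[0.3,0,0,0,0,0,0.2],[0,0,0,0,0,0,0.2]]]}}

```text
clock: 19.5
tcp_pos: [0.5029, -0.2045, 0.0155]
orientation: [0.569, -0.42, 0.569, 0.421]
wrist_force: [-0.5, 0.2, -0.1]
finger_gap: 0.0495
```

Call:
{"name": "drive_tool", "arguments": {"plan": [[[0.1,0,0,0,0,0,0.2],[0.1,0,0,0,0,0,0.2],[0,0,0,0,0,0,0.2],[0,0,0,0,0,0,0.2],[0,0,0,0,0,0,0.2]]]}}

```text
clock: 19.92
tcp_pos: [0.5032, -0.2051, 0.0142]
orientation: [0.569, -0.42, 0.569, 0.42]
wrist_force: [0.2, 0.2, -0.4]
finger_gap: 0.0498
```

```bash
python3 st.py
```

```text
F [ 0.2403  0.1781 -0.3835] tool yz [-0.1771  0.241 ] M [-0.011   0.0169  0.0165] gap 0.049799965519295955 head 162.9001130679775 p [ 0.5032 -0.2051  0.0142] j6 -1.8072599161127836 t 19.9167
```

Call:
{"name": "drive_tool", "arguments": {"plan": [[[0.1,0,0,0,0,0,0.2],[0.1,0,0,0,0,0,0.2],[0.1,0,0,0,0,0,0.2],[0,0,0,0,0,0,0.2],[0,0,0,0,0,0,0.2]]]}}

```text
clock: 20.33
tcp_pos: [0.5028, -0.2049, 0.0106]
orientation: [0.569, -0.42, 0.569, 0.42]
wrist_force: [0.4, 0.2, -0.6]
finger_gap: 0.0494
```

Call:
{"name": "drive_tool", "arguments": {"plan": [[[0.1,0,0,0,0,0,0.2],[0.05,0,0,0,0,0,0.2],[0,0,0,0,0,0,0.2],[0,0,0,0,0,0,0.2],[0,0,0,0,0,0,0.2]]]}}

```text
clock: 20.75
tcp_pos: [0.503, -0.205, 0.0093]
orientation: [0.569, -0.42, 0.569, 0.42]
wrist_force: [0.1, -0.6, -0.0]
finger_gap: 0.0497
```

```bash
python3 st.py
```

```text
F [ 0.0985 -0.626  -0.0231] tool yz [-0.2781 -0.5694] M [-0.0085  0.0174  0.0162] gap 0.049688962914327124 head 162.9036189389432 p [ 0.503  -0.205   0.0093] j6 -1.8072325788018606 t 20.75
```

Call:
{"name": "drive_tool", "arguments": {"plan": [[[0.05,0,0,0,0,0,0.2],[0.05,0,0,0,0,0,0.2],[0,0,0,0,0,0,0.2],[0,0,0,0,0,0,0.2],[0,0,0,0,0,0,0.2]]]}}

```text
clock: 21.17
tcp_pos: [0.5031, -0.205, 0.0084]
orientation: [0.569, -0.42, 0.569, 0.42]
wrist_force: [-0.8, -0.1, 1.1]
finger_gap: 0.0496
```

```bash
python3 st.py
python3 - <<'E'
from h import *
sh("scene","s10",(190,130,330,260),5)
E
```

```text
F [-0.8063 -0.0712  1.0562] tool yz [ 0.7495 -0.305 ] M [0.0598 0.0636 0.0417] gap 0.04964208053582291 head 162.9040900364534 p [ 0.5031 -0.205   0.0084] j6 -1.8072490240282182 t 21.1667
```

View pics/s10.png

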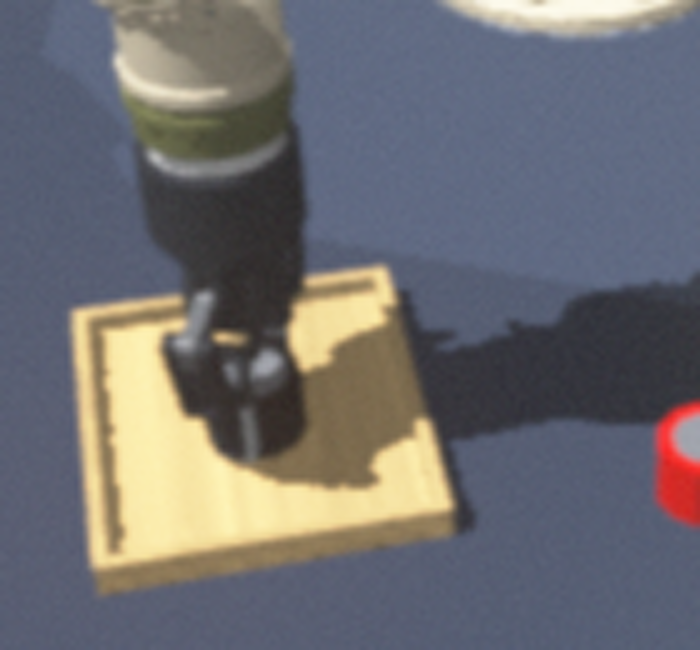

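Call:
{"name": "drive_tool", "arguments": {"plan": [[[0.05,0,0,0,0,0,0.2],[0.05,0,0,0,0,0,0.2],[0,0,0,0,0,0,0.2],[0,0,0,0,0,0,0.2],[0,0,0,0,0,0,0.2]]]}}

```text
clock: 21.63
tcp_pos: [0.5031, -0.205, 0.0084]
orientation: [0.569, -0.42, 0.569, 0.42]
wrist_force: [-2.9, 1.8, 9.0]
finger_gap: 0.05
```

```bash
python3 st.py
```

```text
F [-2.9438  1.7662  9.0232] tool yz [3.3273 0.8215] M [ 0.2942  0.6417 -0.0242] gap 0.04996432620986605 head 162.90763982941272 p [ 0.5031 -0.205   0.0084] j6 -1.8072423642289812 t 21.6333
```

The cap is down on the floor (Fz 9 N). I'll relieve 0.8 mm and release gently.

Call:
{"name": "drive_tool", "arguments": {"plan": [[[-0.08,0,0,0,0,0,0.2],[0,0,0,0,0,0,0.6],[0,0,0,0,0,0,0.68],[0,0,0,0,0,0,0.76],[0,0,0,0,0,0,0.85]]], "squeeze": 30}}

```text
clock: 22.05
tcp_pos: [0.5029, -0.2049, 0.0078]
orientation: [0.569, -0.42, 0.569, 0.42]
wrist_force: [-0.2, 0.4, -0.1]
finger_gap: 0.0722
```

Call:
{"name": "drive_tool", "arguments": {"plan": [[[0,0,0,0,0,0,0.9],[0,0,0,0,0,0,0.9],[0,0,0,0,0,0,0.9],[0,0,0,0,0,0,0.9],[-0.3,0,0,0,0,0,0.9]]]}}

```text
clock: 22.47
tcp_pos: [0.5026, -0.2047, 0.0107]
orientation: [0.569, -0.42, 0.569, 0.42]
wrist_force: [0.2, 0.4, 0.1]
finger_gap: 0.077
```

```bash
python3 st.py
python3 - <<'E'
from h import *
sh("wrist","w11")
E
```

```text
F [0.2268 0.4453 0.1068] tool yz [-0.0858  0.4923] M [-0.0558  0.0535 -0.0024] gap 0.07698164887333903 head 162.9027479067867 p [ 0.5026 -0.2047  0.0107] j6 -1.8072279528328357 t 22.4667
```

View pics/w11.png

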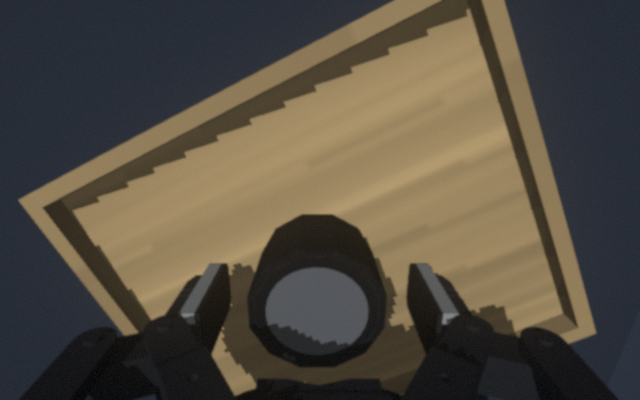

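The cap is free of both pads and standing on the tray floor. Retreating straight up.

Call:
{"name": "drive_tool", "arguments": {"plan": [[[-0.5,0,0,0,0,0,0.9],[-1,0,0,0,0,0,0.9],[-2,0,0,0,0,0,0.9],[-3,0,0,0,0,0,0.9],[-3,0,0,0,0,0,0.9]]]}}

```text
clock: 22.93
tcp_pos: [0.5023, -0.2046, 0.1074]
orientation: [0.569, -0.42, 0.569, 0.421]
wrist_force: [0.9, -0.1, -0.1]
finger_gap: 0.0765
```

Call:
{"name": "drive_tool", "arguments": {"plan": [[[-3,0,0,0,0,0,0.9],[-3,0,0,0,0,0,0.9],[-2,0,0,0,0,0,0.9],[0,0,0,0,0,0,0.9],[0,0,0,0,0,0,0.9]]]}}

```text
clock: 23.35
tcp_pos: [0.504, -0.2055, 0.1884]
orientation: [0.569, -0.422, 0.568, 0.419]
wrist_force: [-0.5, -0.2, -0.4]
finger_gap: 0.077
```

```bash
python3 st.py
python3 - <<'E'
from h import *
T,s=tool();np.save("T12.npy",T)
sh("wrist","w12");sh("scene","s12")
E
```

```text
F [-0.5383 -0.1728 -0.421 ] tool yz [ 0.4655 -0.323 ] M [0.0026 0.0821 0.0315] gap 0.07698476746126837 head 162.90593646925043 p [ 0.504  -0.2055  0.1884] j6 -1.8072527429632281 t 23.35
```

View pics/w12.png

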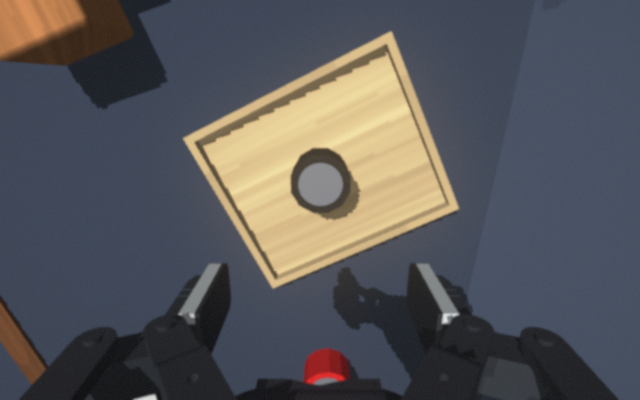

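View pics/s12.png

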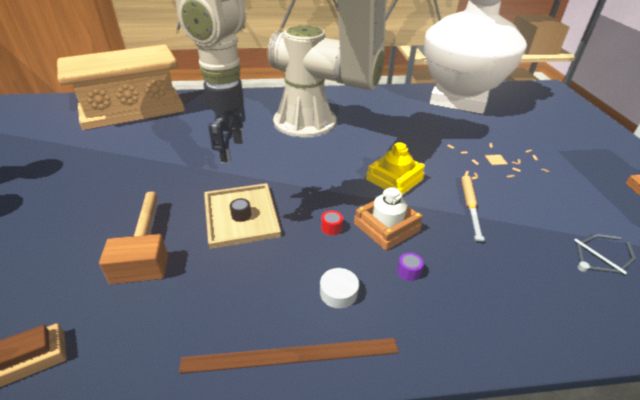

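The cap stands upright in the middle of the tray (wrist 320,183; scene 240,209). The jar is bare, the mallet, gouge and tin are at their original pixels, and the gripper is clear. Handing in.

Run:
```python
from h import *
T=np.load("T12.npy");print(unproj("wrist",[[320,183]],.043,T))
print(env.hand_in())
```

```text
[[ 0.5026 -0.2078  0.043 ]]
the job is handed in; nothing more can be done
None
```

The black cap is off the jar and standing upright near the middle of the tray. I handed the job in at about 23.5 s; it reports no verdict.

- **Loosening:** I gripped the cap on opposite flats and twisted anticlockwise. The torque was 0.93 N m after about 10° and 0.86 N m at 20°. By 29° it had dropped to 0.12 N m, so the cap was loose. The 0.93 N m is higher than the stated 0.5–0.8 N m; I don't know why.
- **Stop and lift:** I crept on until the torque jumped to 0.71 N m at about 105° (1.83 rad), backed off 2° and lifted. The wrist force in the lift stayed under 3 N, and sideways force while turning under 4 N. The most the tool pressed down on the jar was 10.5 N, just as the cap came loose.
- **Placing:** I lowered the cap until it met the floor (9 N), eased up, opened the fingers and retreated.

**Last checks:** The wrist camera puts the cap at about (0.503, -0.208). Estimates of the tray centre disagreed by about 8 mm in x: 0.496 (top camera), 0.497 (wrist) and 0.504 (scene). All of them leave the cap well inside the limits. In the last scene picture the mallet, gouge and wax tin are in their starting places, and the gripper is clear.

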